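# Dock the filter canister and lock it

## Robot

A 6-joint arm with a two-finger parallel gripper is mounted at the origin on a cart in front of the work surface, level with it; the furniture and walls round the work are solid. World frame = base frame: x ahead of the robot, y to its left, z up, the work surface at z = 0. Lengths are in mm, angles in rad, forces in N, time in s.
With the tool pointing down it reaches from about 350 to 775 mm from the base axis. Payload 7.3 kg.
Tool frame: the origin (TCP) lies midway between the tips of the shut fingers; the grasp point (between the pads) lies 19 mm behind it (grasp_offset is the z of the grasp point in the tool frame, in mm); z points along the fingers, y is the direction in which the jaws open and shut (so a half turn about z gives the same grasp; the last joint's range is limited). The gripper opens to 92 mm and grips with 3 to 60 N. Pads are 19 mm wide; open, the fingers measure 130 mm over their backs; the gripper's body (75 mm by 190 mm) begins 47 mm behind the grasp point.
Start: joints at [1.119, 0.342, 1.524, -0, 1.275, -0.146], TCP at [158.04, 500.668, 226.741] pointing down, gripper open.
Joint ranges: [-2.53, 2.53], [-0.77, 2.02], [0.04, 2.7], [-1, 4.14], [0.28, 2.66], [-3.11, 3.11]. Speed limits (rad/s): [2.57, 2.57, 3.14, 3.14, 3.14, 3.14].

## Interface

Orientations are given as [roll, pitch, yaw] about the fixed x, y, z axes, in that order (R = Rz(yaw) Ry(pitch) Rx(roll)).
In Python, from plant import get_obs, capture, camera_model, close_job, boxes_of, regions_of, place_of, grasp_offset gives the robot as it stands. The module is installed in compiled form; this text tells all that it offers.
- The arm moves only by the tool send_rows, never from a script. Its argument "targets" is a list that holds one entry, the list of rows, each a list of 7 numbers: the turn, a rotation vector about the tool's x, y, z in degrees, then the shift along the tool's x, y, z in mm, then the closure, from -1 (fully open) to 1 (shut). A call has 1 to 5 rows; each row is the pose to reach, as a shift and turn from the pose commanded when the call began, along the tool's axes at that moment; what a row does not reach only later rows make up. A row lasts 1/12 s, in which the tool goes at most 41.7 mm and 7.16 degrees, less where a joint would pass 70% of its speed; a pose out of reach is approached as far as the arm can. A call with a gripper value outside its range is refused whole. The fingers move at their own pace and stop on an object; the grip force is fixed at half the most. Time passes only in rows, so rows that repeat a pose let the fingers close. It gives the time, the measured TCP pose, the force and the opening at its end, in the units of the state.
- get_obs(): the state, without advancing time (a new reading comes with each control period).
- capture(name): name is "scene" or "top" or "wrist"; returns the picture (400x640x3 uint8, red, green, blue); there is no depth.
- camera_model(name): a dict with "K" (3x3 intrinsics, pixels), "world_to_cam" (4x4, takes a point from world to camera coordinates). Camera axes: x right, y up, looking along -z (the intrinsics and any distortion apply to the point x, -y, -z); pixel columns grow to the right and rows downward; lengths in mm; the calibration is good to about 2 mm. A picture is of the moment at which its call begins: read the wrist's pose just before it. camera_model takes no time and is no camera call; for the wrist camera it gives the pose at the moment of the call.
- close_job(): hands the job in, once; it reports no verdict.
Trained networks look in the newest picture that a camera, given by its name, has taken for a name from the list of things; names that differ only in an ending like _2 or _b are one class to them, and where a whole thing is asked for, a point or a joint stands for the part that bears it (a point fixed in the world has none). Each returns a list of dicts, best first, with "conf" (0 to 1); they miss things now and then, are a little off and sometimes report something else, mostly with a low value. They report only what shows in the picture. A call takes as long as a camera call. They do not tell look-alikes from the thing itself.
- boxes_of(label, camera): "location" ([row, column] in pixels, amid what is visible of it).
- regions_of(label, camera): "region" (400x640 bool, what is visible of it) and "location" ([row, column] in pixels, amid what is visible of it).
- place_of(label, camera): "location" ([row, column] in pixels: a listed point, or the origin of a listed thing).
The state is a dict: "time": time; "joint_positions": joint angles; "dq": joint speeds; "tau": joint torques, N m; "tool_pos": TCP position; "tcp_rot": TCP orientation; "contact_force": force on the tool from outside, world axes, zero at the start; "moment": the same for the moment, N m; "grip_width": finger opening in mm.
Only numpy, scipy, OpenCV 4.12 (cv2) and the standard library are available. Lean on these libraries where they do the work, as an engineer would, in place of code of your own. Each camera call takes 0.05 s, during which the arm holds its last target.

## Task

Slide the flanged filter canister along the worktop, without lifting or tipping it, fully home into the slotted dock, so that its foot flange sits under the slotted plate against the end stop. Then press the black winged knob down while turning it clockwise until its hidden catch drops in, and turn on until the yellow gate stays down behind the flange when you let go. Do not ram the canister, and leave the mouse, the blue-capped bottle beside it and the timer by the notebook where they stand.

Things in the scene. Friction and masses are not known exactly. Their poses are not given: they have to be found in the camera images.
- canister: Loose upright round filter canister, about 0.5 kg: white foot flange 124 mm in diameter, 10 mm thick; grey barrel 96 mm in diameter (too wide to grasp), straight up to 100 mm; blue domed lid, 116 mm high in all. Origin: centre of its underside, z up. Slides on the worktop; pushed on the barrel up to 80 mm high it does not tip.
- dock: Fixed dock. Origin: on the worktop under the axis of a fully seated canister; mouth towards its +y (canister goes in along -y), x across. Aluminium plate, underside 13 mm, top 21 mm up, x -79 to 79 mm, y -74 to 31 mm (44 mm on the +x side); slot 102 mm wide, open to +y. Under it grey rails (inner faces x = -65, 65 mm) guide the flange and a wall at y = -62 mm stops it.
- dock_mouth (a point): Point on the worktop in the middle of the dock's mouth, 45 mm along the dock's +y from its origin; same axes. From here low flared cheeks (12 mm high) guide the flange, reaching 52 mm further out to x = -92 and 92 mm. The lock's grey housing, 58 mm square and 36 mm high, stands at x = -109, y = 42 mm in the dock's frame, the knob on top.
- knob_grip (a point): Point to grip the black winged knob: on its upright axis, 86 mm above the worktop when up; at x = -109, y = 42 mm in the dock's frame; moves and turns with the knob. The wing lies along its x, 46 mm long, 14 mm thick (y), from 20 mm below this point to 14 mm above, on a round disc 50 mm in diameter whose top is 20 mm below the point and can be pressed by fingertips.
- gate (a joint): How far knob and yellow gate are down, m: 0 up, 0.015 fully down; a spring lifts with 2 to 5 N. The gate hangs at x -76 to -53, y 36 to 48 mm in the dock's frame, lower edge 16 mm up when raised (clears the flange); down it stands behind a seated flange, but lands on one 4 mm short of home. On the catch's ring the knob goes down only 1 to 2 mm, in the notch 15; locked it rests at about 13.
- knob (a joint): Turn of the knob, rad, clockwise from above: starts near 0, stop at 1.45. The catch's hidden notch lies between 0.38 and 0.85, another place each run; about 0.2 rad wide, found only by feel: press with 5 to 12 N while (or between) turning. When it drops, keep it down and turn on to the stop, at least 0.6 rad past the notch; let go sooner and it springs up.
- mouse: Loose black computer mouse, 104 x 55 x 38 mm, a bystander; origin: centre of its underside.
- bottle_stock: Loose white bottle with blue cap, 64 mm in diameter, 159 mm high, a bystander; origin: centre of its underside.
- timer: Loose white timer, 62 x 62 x 18 mm, near the notebook to the right of the dock, a bystander; origin: centre of its underside.
Not all that is in view belongs to the job. What is meant by the canister is not brown, and is the larger of those in its own colour.

How it is judged (in metres and radians):
On the way, in this order (a step that is already met when the one before it is completed fails the run):
1. the canister is slid fully home in the dock (horizontal distance between canister and dock below 0.006 m and angle between canister's own z axis and vertical below 0.05 rad), for 0.2 s.
2. the knob is pressed down through its catch and turned past it (value of joint gate above 0.01 m and value of joint knob above 0.7 rad), for 0.2 s.
At the end, for the whole second after the job is handed in: The canister stands upright and at rest in the dock, its axis within 6 mm of the seated position, and the knob, let go, stays down by more than 10 mm and turned by more than 0.7 rad, the gate behind the flange (all of step 1 and all of step 2 and linear speed of canister below 0.01 m/s); the robot touches nothing.
It fails at once if the canister is tipped by more than about 14 degrees (angle between canister's own z axis and vertical above 0.25 rad).
It fails at once if the canister is lifted off the worktop (height (world z) of canister above 0.02 m).
It fails at once if the canister is rammed against the dock with more than 60 N (contact force between canister and dock above 60 N).
It fails at once if the mouse, bottle or timer is moved by more than 30 mm (distance of any of mouse, bottle_stock, timer from where it was at the start of the episode above 0.03 m).
It also fails if it takes over 67 s, if anything falls off the work surface, if the arm or the gripper's body presses on something with over 40 N, if the wrist force passes 120 N, or if a joint passes its speed limit or range.

## Working session

There is one attempt and no reset: what is moved stays moved. The work goes in short steps, Python scripts to look and compute and a tool call to move; the robot and the scene stay as the last step left them, time stands still between calls to the robot, and variables do not carry over. Pictures are saved under pics/ and viewed, and the job is handed in when it is done.

Besides the shell and the picture viewer there is one more tool, called after ">>>" by a JSON object that holds its "op" and its "data". send_rows: Moves the arm, as the interface text tells. Its arguments: {"type":"object","properties":{"targets":{"type":"array","items":{"type":"array","items":{"type":"array","items":{"type":"number"}}}}},"required":["targets"]}

```bash
mkdir -p pics; python3 - <<'E'
from plant import *
import cv2
o=get_obs();print({k:o[k] for k in o}); print(grasp_offset)
for c in ["scene","top"]:
    im=capture(c);cv2.imwrite(f"pics/{c}0.png",im[:,:,::-1])
    m=camera_model(c);print(c,m)
    for l in ["canister","dock","dock_mouth","knob_grip","mouse","bottle_stock","timer"]:
        print(l,[(round(d["conf"],2),[round(float(x)) for x in d["location"]]) for d in place_of(l,c)])
E
```

```text
{'time': 0.0, 'joint_positions': array([ 1.11896399e+00,  3.42756825e-01,  1.52498139e+00,  2.56462499e-05,
        1.27538896e+00, -1.46002657e-01]), 'dq': array([-7.36246637e-04, -6.73163493e-04,  6.67325075e-04, -1.72441214e-04,
        1.43653330e-03, -5.52366394e-05]), 'tau': array([-5.51544508e-04, -4.31241131e+01, -2.44224590e+01,  7.17566279e-02,
        5.58353914e-02, -1.20331633e-04]), 'tool_pos': array([157.87132194, 500.29580678, 226.03969297]), 'tcp_rot': array([-3.14007803e+00, -2.47511005e-04,  2.83575530e+00]), 'contact_force': array([-0.08874864, -0.05405061,  0.01532811]), 'moment': array([ 0.05491032,  0.0485766 , -0.01980283]), 'grip_width': 92.02843990868152}
-18.8
scene {'K': array([[505.43414827,   0.        , 317.08769251],
       [  0.        , 505.43414827, 193.00038943],
       [  0.        ,   0.        ,   1.        ]]), 'world_to_cam': array([[ 8.75240077e-01, -4.83553913e-01, -1.14202307e-02,
        -5.35285083e+02],
       [ 3.67452414e-01,  6.49370041e-01,  6.65805732e-01,
        -1.52812786e+02],
       [-3.14537011e-01, -5.86936251e-01,  7.460377
[... 475 characters left out ...]
.9128877 ],
       [  0.        , 490.61869922, 200.36180891],
       [  0.        ,   0.        ,   1.        ]]), 'world_to_cam': array([[-1.12544703e-03, -9.99837096e-01, -1.80143204e-02,
        -1.18515766e+02],
       [ 9.88581636e-01, -3.82685474e-03,  1.50637659e-01,
        -5.73603148e+02],
       [-1.50682058e-01, -1.76390916e-02,  9.88424898e-01,
        -1.61133459e+03],
       [ 0.00000000e+00,  0.00000000e+00,  0.00000000e+00,
         1.00000000e+00]])}
canister [(0.86, [208, 284]), (0.8, [255, 187]), (0.76, [230, 235])]
dock [(0.6, [214, 374])]
dock_mouth []
knob_grip [(0.53, [245, 361])]
mouse [(0.55, [173, 332])]
bottle_stock [(0.78, [161, 370])]
timer [(0.58, [244, 443])]
```

```bash
python3 - <<'E'
import cv2,numpy as np
a=cv2.imread("pics/scene0.png");b=cv2.imread("pics/top0.png")
cv2.imwrite("pics/sc_c.png",cv2.resize(a[110:330,180:460],None,fx=2.7,fy=2.7,interpolation=2))
cv2.imwrite("pics/tp_c.png",cv2.resize(b[120:300,150:480],None,fx=2.4,fy=2.4,interpolation=2))
E
```

```text
(no output)
```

View pics/sc_c.png

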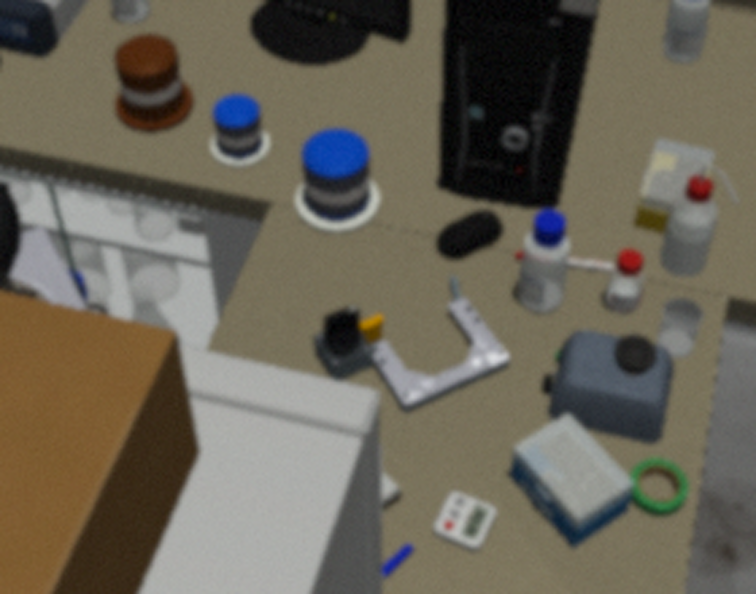

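View pics/tp_c.png

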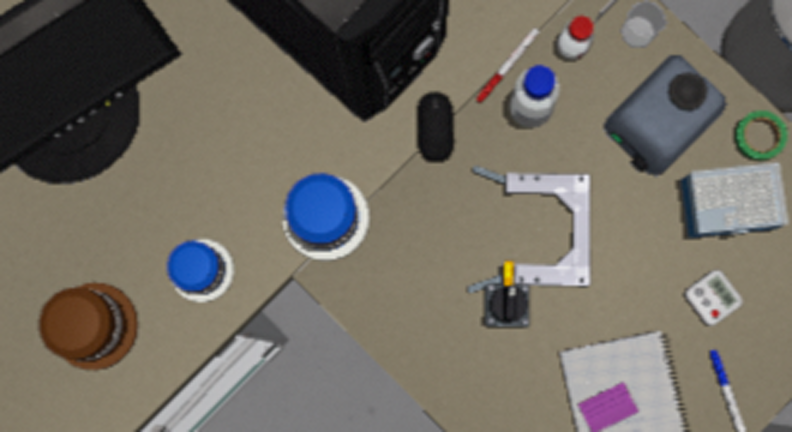

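The canister candidates in the top image are brown (255,187), small blue (230,235) and large blue (208,284). The large blue one fits, since it is not brown and is the larger of its colour. I'll confirm it in an enlarged crop and measure.

```bash
cat > h.py <<'E'
import numpy as np,cv2
from plant import *
def ray(cam,rc,M=None):
    m=M or camera_model(cam);K=m["K"];T=m["world_to_cam"];R=T[:3,:3];t=T[:3,3]
    p=np.linalg.inv(K)@[rc[1],rc[0],1];d=R.T@np.array([p[0],-p[1],-p[2]]);return -R.T@t,d
def onz(cam,rc,z,M=None):
    c,d=ray(cam,rc,M);return c+d*(z-c[2])/d[2]
def proj(cam,P,M=None):
    m=M or camera_model(cam);P=np.atleast_2d(P).astype(float);T=m["world_to_cam"]
    q=P@T[:3,:3].T+T[:3,3];q=q*[1,-1,-1];u=q@m["K"].T;return u[:,:2]/u[:,2:]
def tri(r1,r2):
    A=np.zeros((3,3));b=np.zeros(3)
    for c,d in (r1,r2):
        d=d/np.linalg.norm(d);P=np.eye(3)-np.outer(d,d);A+=P;b+=P@c
    return np.linalg.solve(A,b)
E
python3 - <<'E'
from h import *
np.set_printoptions(precision=1,suppress=True)
Z=dict(canister=0,dock=0,dock_mouth=0,knob_grip=86,mouse=0,bottle_stock=0,timer=0)
for c in ["scene","top"]:
    im=capture(c)
    for l in Z:
        for d in place_of(l,c): print(c,l,round(d["conf"],2),np.round(d["location"],1),onz(c,d["location"],Z[l])[:2])
    for d in regions_of("dock",c)[:1]: cv2.imwrite(f"pics/reg_{c}.png",d["region"]*255)
im=cv2.imread("pics/top0.png")
a=cv2.resize(im[165:275,260:410],None,fx=5,fy=5,interpolation=2);cv2.imwrite("pics/zoom1.png",a)
E
```

```text
scene canister 0.76 [184.3 307.6] [554.5 -25. ]
scene canister 0.65 [149.5 238.2] [392.5 298.7]
scene canister 0.61 [163.  267.8] [467.6 162.5]
scene dock 0.6 [240.3 341.6] [ 531.2 -328.9]
scene dock_mouth 0.85 [233.1 333.7] [ 522.7 -286.7]
scene knob_grip 0.75 [230.3 308.5] [ 418.9 -289.2]
scene knob_grip 0.71 [197.9 350.8] [ 624.5 -233.9]
scene knob_grip 0.48 [306.  351.1] [ 394.4 -611.8]
scene mouse 0.87 [196.7 354. ] [ 680.8 -172.1]
scene bottle_stock 0.77 [216.9 377.1] [ 703.1 -300.9]
scene timer 0.68 [185.4 309.7] [559.  -34.4]
scene timer 0.58 [302.1 352.4] [ 433.5 -562.4]
scene timer 0.26 [197.5 353.5] [ 676.9 -174.7]
top canister 0.83 [210. 285.] [546.5 -15.9]
top canister 0.83 [232.7 234.6] [468.5 156.8]
top canister 0.61 [257. 189.] [385.8 311. ]
top dock 0.9 [216.5 371.6] [ 523.  -313.8]
top knob_grip 0.66 [246.7 361.2] [ 414.7 -270. ]
top mouse 0.64 [174.2 330.7] [ 671.8 -174.3]
top timer 0.84 [241.9 447.4] [ 435.3 -569.2][ WARN:0@2.219] global loadsave.cpp:1063 imwrite_ Unsupported depth image for selected encoder is fallbacked to CV_8U.
```

View pics/zoom1.png

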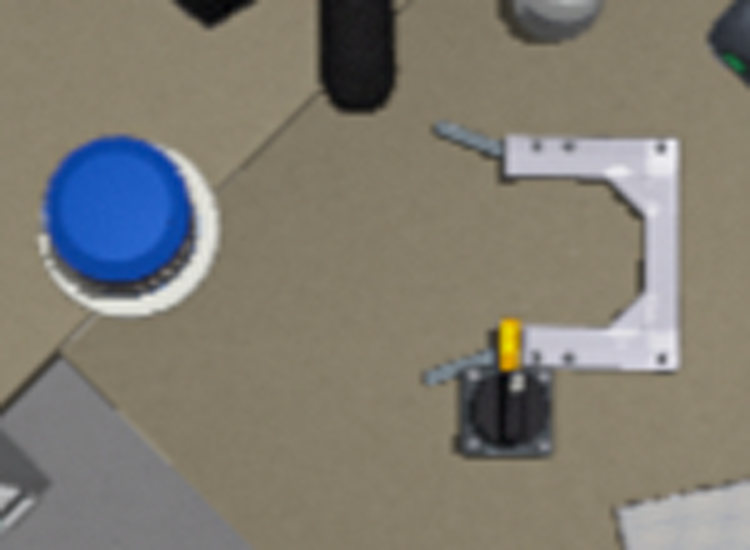

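```bash
python3 - <<'E'
from h import *
np.set_printoptions(precision=1,suppress=True)
f=lambda u,v:(165+(v+.5)/5-.5,260+(u+.5)/5-.5)
for n,p,z in [("79,-74",(679,138),21),("-79,-74",(679,371),21),("79,44",(503,138),21),("slotL",(503,178),21),("slot2",(505,327),21),("hous--",(458,453),36),("hous+-",(551,455),36),("wing",(510,405),100)]:
    print(n,onz("top",f(*p),z)[:2])
# canister flange ellipse: fit
im=cv2.imread("pics/top0.png");h=cv2.cvtColor(im,cv2.COLOR_BGR2HSV)
m=((h[...,2]>150)&(h[...,1]<60)).astype(np.uint8);sub=np.zeros_like(m);sub[185:232,262:310]=m[185:232,262:310]
pts=cv2.findNonZero(sub);hull=cv2.convexHull(pts)[:,0]
# model fit: render circle z=10 r=62; minimise edge dist for outer pts on right/bottom side
from scipy.optimize import least_squares
w=np.array([onz("top",(q[1],q[0]),10)[:2] for q in hull.astype(float)])
r=least_squares(lambda c:np.hypot(*(w-c[:2]).T)-60.5,[546,-16],loss="soft_l1",f_scale=1.5);print("canister",r.x,r.fun)
# blue lid
m=cv2.inRange(h,(100,120,60),(125,255,255));m2=np.zeros_like(m);m2[180:230,262:305]=m[180:230,262:305]
mm=cv2.moments(m2,True);print("lid",onz("top",(mm['m01']/mm['m00'],mm['m10']/mm['m00']),105)[:2],mm['m00'])
E
```

```text
79,-74 [ 603.7 -394.4]
-79,-74 [ 444.7 -390.3]
79,44 [ 604.2 -274.4]
slotL [ 576.5 -274. ]
slot2 [ 474.7 -273.8]
hous-- [ 389.5 -240.2]
hous+- [ 388.1 -301.9]
wing [ 417.4 -270.3]
canister [544.5 -18.6] [ 0.9  0.8  0.8  0.2 -0.2 -0.5  0.2  1.   1.6  2.3  2.   3.8  3.4  0.4
 -0.2  1.1  3.1  1.9  1.2  1.1  1.1]
lid [543.5 -17.4] 671.0
```

```bash
cat >> h.py <<'E'
from scipy.spatial.transform import Rotation as Ro
def delta(pos,yaw):
    o=get_obs();R=Ro.from_euler("xyz",o["tcp_rot"]);G=Ro.from_euler("xyz",[np.pi,0,yaw])
    return np.round(np.degrees((R.inv()*G).as_rotvec()),2),np.round(R.inv().apply(np.array(pos)-o["tool_pos"]),1)
E
python3 - <<'E'
from h import *
print(delta([544,55,200],np.pi/2)); print(proj("scene",[[0,0,0],[158,500,226],[524.5,-318,0]]),proj("top",[[0,0,0],[158,500,226]]))
m=camera_model("scene")["world_to_cam"];print(-m[:3,:3].T@m[:3,3])
E
```

```text
(array([ 0.  , -0.  , 72.48]), array([-502.2, -308.8,   26.7]))
[[171.27058626 234.62814821]
 [157.39973445  98.28594751]
 [338.46234204 238.91576343]] [[278.82724076 375.01233281]
 [ 99.85948496 333.42307294]]
[  -58.94255001 -1248.61793413  1479.84074087]
```

View pics/scene0.png

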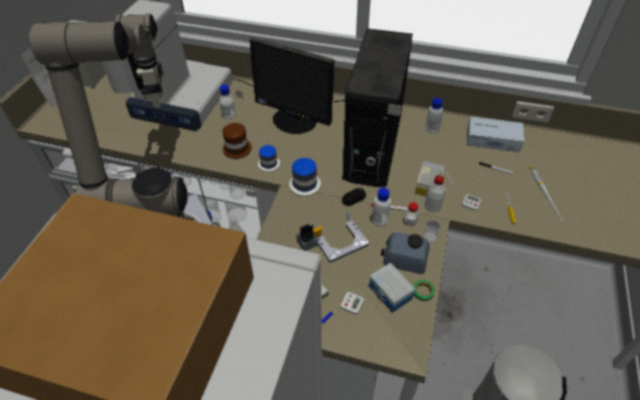

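View pics/top0.png

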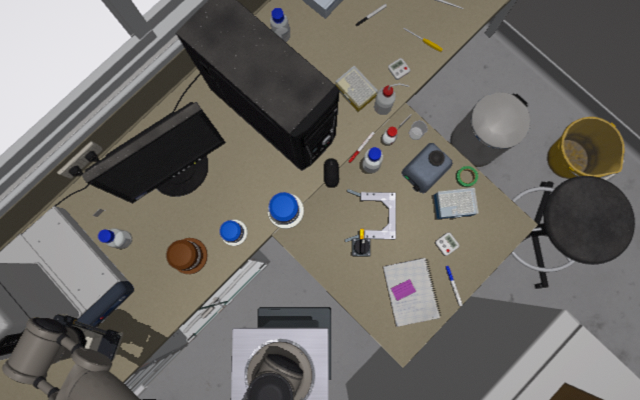

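```bash
python3 - <<'E'
from h import *
for p in [(180,345),(184,384)]: print(onz("scene",p,0))
print(onz("top",(132,306),0)) 
E
```

```text
[696.29551217 -78.33511591   0.        ]
[ 819.97781335 -173.50804934    0.        ]
[824.28902648 -87.9570603    0.        ]
```

>>> {"op": "send_rows", "data": {"targets": [[[0,0,7,-25,-15,0,-0.3],[0,0,14,-55,-35,0,-0.3],[0,0,21,-90,-55,0,-0.3],[0,0,28,-125,-77,0,-0.3],[0,0,35,-160,-98,0,-0.3]]]}}

```text
time: 2.12
tool_pos: [281.8, 357.6, 226.8]
tcp_rot: [3.141, 0.0, 2.22]
contact_force: [0.6, 0.5, -0.3]
grip_width: 63.5
```

```bash
python3 - <<'E'
from h import *
print(delta([544,60,200],np.pi/2))
E
```

```text
(array([ 2.000e-02, -1.000e-02,  3.719e+01]), array([-395.6,   29. ,   26.9]))
```

>>> {"op": "send_rows", "data": {"targets": [[[0,0,7,-38,3,0,-0.3],[0,0,14,-76,6,0,-0.3],[0,0,21,-114,9,0,-0.3],[0,0,28,-152,12,0,-0.3],[0,0,35,-190,15,0,-0.3]]]}}

```text
time: 2.53
tool_pos: [409.6, 215.8, 227.0]
tcp_rot: [3.141, -0.0, 1.608]
contact_force: [0.8, 0.8, -0.4]
grip_width: 59.8
```

```bash
python3 - <<'E'
from h import *
print(get_obs()["joint_positions"],delta([544,60,200],np.pi/2))
E
```

```text
[3.18948488e-01 2.27791422e-01 1.68456405e+00 1.74889378e-04
 1.22857528e+00 2.81723535e-01] (array([ 0.03, -0.02,  2.13]), array([-160.7,  128.5,   27. ]))
```

>>> {"op": "send_rows", "data": {"targets": [[[0,0,1,-28,22,0,-0.3],[0,0,2.1,-62,50,0,-0.3],[0,0,2.1,-95,76,0,-0.3],[0,0,2.1,-128,102,0,-0.3],[0,0,2.1,-160,128,15,-0.3]]]}}

```text
time: 2.95
tool_pos: [542.8, 64.6, 215.6]
tcp_rot: [3.136, 0.0, 1.577]
contact_force: [1.6, 1.0, 0.8]
grip_width: 59.8
```

```bash
python3 - <<'E'
from h import *
im=capture("wrist");M=camera_model("wrist");cv2.imwrite("pics/w1.png",im[:,:,::-1])
print([(d["conf"],onz("wrist",d["location"],0,M)[:2]) for d in place_of("canister","wrist")])
print(delta([544,58,57],np.pi/2))
E
```

```text
[(0.94, array([471.19958622, 156.12210526])), (0.65, array([550.54149291, -21.25260252]))]
(array([-0.08,  0.07,  0.08]), array([ -4. ,   1.6, 154.1]))
```

View pics/w1.png

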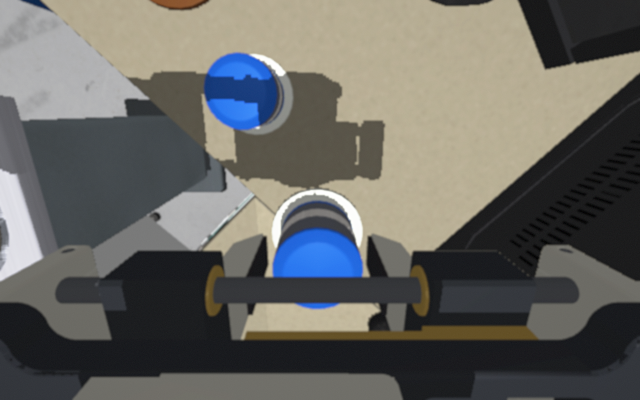

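>>> {"op": "send_rows", "data": {"targets": [[[0,0,0,-2,1,38,-0.3],[0,0,0,-4,1,76,-0.3],[0,0,0,-4,1,112,-0.3],[0,0,0,-4,1,140,-0.3],[0,0,0,-4,1,154,-0.3]]]}}

```text
time: 3.47
tool_pos: [538.7, 63.2, 55.8]
tcp_rot: [-3.136, -0.0, 1.578]
contact_force: [-0.2, -0.4, 0.1]
grip_width: 59.6
```

```bash
python3 - <<'E'
from h import *
im=capture("wrist");M=camera_model("wrist");cv2.imwrite("pics/w2.png",im[:,:,::-1])
T=M["world_to_cam"];print(-T[:3,:3].T@T[:3,3])
print(get_obs()["tool_pos"],get_obs()["contact_force"])
im=capture("scene");cv2.imwrite("pics/s2.png",cv2.resize(im[100:280,200:440,::-1],None,fx=3,fy=3))
E
```

```text
[538.2213436  144.46970936 213.24482811]
[537.98533034  63.21434245  54.56679607] [-0.77489653  0.43261421 -1.32361778]
```

View pics/w2.png

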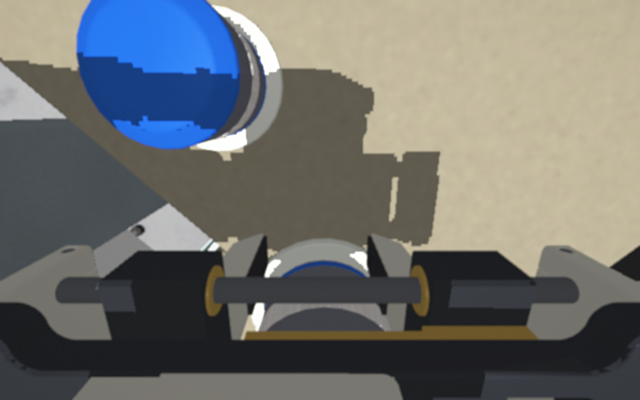

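View pics/s2.png

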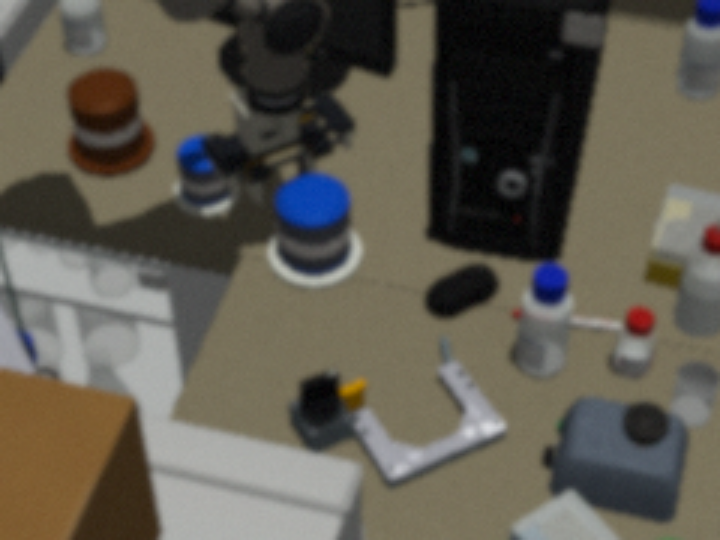

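>>> {"op": "send_rows", "data": {"targets": [[[0,0,-0.4,-5,7,-4,-0.3],[0,0,-0.4,-14,7,-4,-0.3],[0,0,-0.4,-22,7,-4,-0.3],[0,0,-0.4,-29,6.5,-4,-0.3],[0,0,-0.4,-36,6,-4,-0.3]]]}}

```text
time: 3.98
tool_pos: [547.6, 26.5, 64.5]
tcp_rot: [3.14, -0.001, 1.583]
contact_force: [-1.1, 5.7, 3.0]
grip_width: 59.4
```

>>> {"op": "send_rows", "data": {"targets": [[[0,0,0,-8,-0.5,0,-0.3],[0,0,0,-16,-1,0,-0.3],[0,0,0,-25,-2,0,-0.3],[0,0,0,-34,-3,0,-0.3],[0,0,0,-43,-4,0,-0.3]]]}}

```text
time: 4.4
tool_pos: [544.3, -16.7, 64.1]
tcp_rot: [3.14, -0.001, 1.584]
contact_force: [0.8, 6.0, 2.9]
grip_width: 59.6
```

```bash
cat > look.py <<'E'
from h import *
import sys
np.set_printoptions(precision=1,suppress=True)
o=get_obs();print(o["time"],o["tool_pos"],o["tcp_rot"],o["contact_force"])
im=capture("top")[:,:,::-1].copy()
for d in place_of("canister","top"): print("canister",round(d["conf"],2),onz("top",d["location"],0)[:2])
cv2.imwrite("pics/"+sys.argv[1]+".png",cv2.resize(im[150:280,260:420],None,fx=4.5,fy=4.5,interpolation=2))
E
python3 look.py t3
```

```text
4.4 [544.3 -16.7  64.1] [ 3.1 -0.   1.6] [0.8 6.  2.9]
canister 0.86 [465.1 162.9]
canister 0.75 [542.9 -55.6]
canister 0.61 [387.2 317.5]
```

View pics/t3.png

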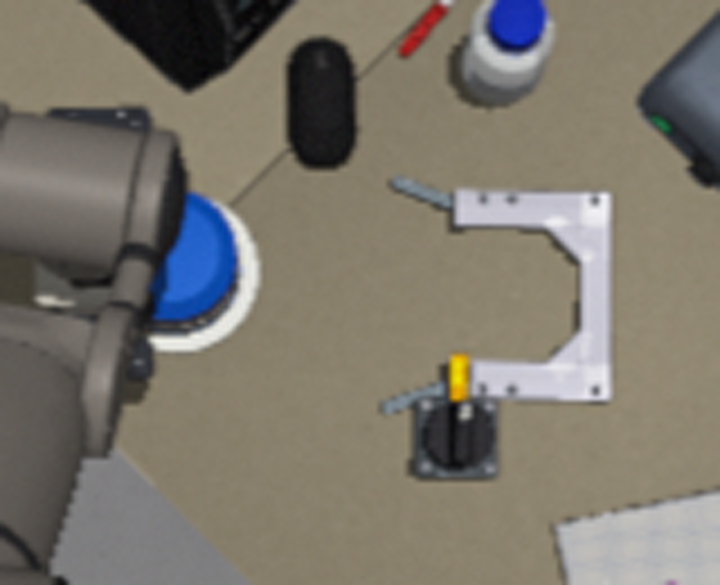

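>>> {"op": "send_rows", "data": {"targets": [[[0,0,-0.3,-9,-2,0,-0.3],[0,0,-0.6,-18,-4,0,-0.3],[0,0,-0.7,-27,-6,0,-0.3],[0,0,-0.7,-36,-8,0,-0.3],[0,0,-0.7,-45,-10,0,-0.3]]]}}

```text
time: 4.92
tool_pos: [534.8, -61.6, 63.6]
tcp_rot: [3.141, -0.001, 1.597]
contact_force: [1.9, 5.4, 2.6]
grip_width: 59.5
```

>>> {"op": "send_rows", "data": {"targets": [[[0,0,0,-9,-2,0,-0.3],[0,0,0,-18,-4,0,-0.3],[0,0,0,-27,-6,0,-0.3],[0,0,0,-36,-8,0,-0.3],[0,0,0,-45,-9,0,-0.3]]]}}

```text
time: 5.33
tool_pos: [526.6, -106.7, 63.6]
tcp_rot: [3.141, -0.001, 1.597]
contact_force: [0.4, 5.2, 3.0]
grip_width: 59.2
```

```bash
python3 look.py t4
```

```text
5.3333 [ 526.6 -106.7   63.6] [ 3.1 -0.   1.6] [0.4 5.2 3. ]
canister 0.93 [ 528.3 -150.4]
canister 0.7 [476.4 164.2]
canister 0.58 [394.3 308.2]
```

View pics/t4.png

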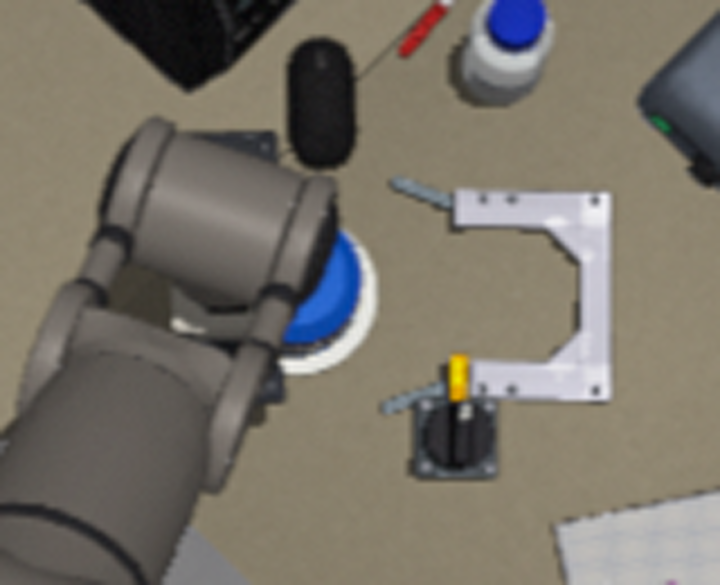

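>>> {"op": "send_rows", "data": {"targets": [[[0,0,0.5,-8,-0.5,0,-0.3],[0,0,1,-16,-1.2,0,-0.3],[0,0,1.5,-24,-1.9,0,-0.3],[0,0,1.5,-32,-2.3,0,-0.3],[0,0,1.5,-40,-2.6,0,-0.3]]]}}

```text
time: 5.85
tool_pos: [525.1, -147.2, 63.3]
tcp_rot: [-3.141, -0.0, 1.57]
contact_force: [-0.1, 4.6, 1.5]
grip_width: 59.8
```

```bash
python3 look.py t5; python3 - <<'E'
from h import *
im=cv2.imread("pics/t5.png")
o=capture("top");h=cv2.cvtColor(o,cv2.COLOR_RGB2HSV)
m=((h[...,2]>150)&(h[...,1]<60)).astype(np.uint8);p=get_obs()["tool_pos"]
w=[]
for r,c in np.argwhere(m):
    q=onz("top",(r,c),10)[:2]
    if 455<q[0]<590 and -272<q[1]<p[1]: w.append(q)
w=np.array(w);hull=cv2.convexHull(w.astype(np.float32))[:,0]
hull=hull[hull[:,1]<p[1]-45]
from scipy.optimize import least_squares
r=least_squares(lambda c:np.hypot(*(hull-c).T)-61.5,[525,p[1]-44],loss="soft_l1",f_scale=1);print(r.x,np.round(r.fun,1))
E
```

```text
5.85 [ 525.1 -147.2   63.3] [-3.1 -0.   1.6] [-0.1  4.6  1.5]
canister 0.79 [471.9 156.8]
canister 0.61 [ 532.7 -183.8]
canister 0.6 [383.8 312.3]Traceback (most recent call last):
  File "<stdin>", line 7, in <module>
  File "h.py", line 7, in onz
    c,d=ray(cam,rc,M);return c+d*(z-c[2])/d[2]
        ~~~^^^^^^^^^^
  File "h.py", line 4, in ray
    m=M or camera_model(cam);K=m["K"];T=m["world_to_cam"];R=T[:3,:3];t=T[:3,3]
           ~~~~~~~~~~~~^^^^^
ValueError: time passes only in moves, steps and waits
```

View pics/t5.png

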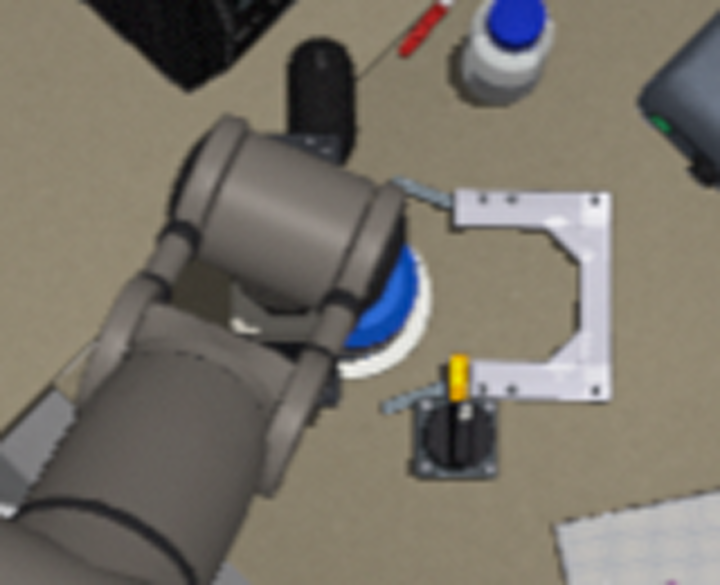

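```bash
python3 - <<'E'
from h import *
from scipy.optimize import least_squares
M=camera_model("top")
im=cv2.imread("pics/t5.png");h=cv2.cvtColor(im,cv2.COLOR_BGR2HSV)
m=((h[...,2]>150)&(h[...,1]<60)).astype(np.uint8);m[:,:345]=0;m[:, 440:]=0;m[:225]=0;m[400:]=0
n,l,s,_=cv2.connectedComponentsWithStats(m);m=(l==1+s[1:,4].argmax())
cc=cv2.findContours(m.astype(np.uint8),0,1)[0][0][:,0]
hull=cv2.convexHull(cc)[:,0]
w=np.array([onz("top",(150+(v+.5)/4.5-.5,260+(u+.5)/4.5-.5),10,M)[:2] for u,v in hull])
w=w[w[:,1]<-192]
r=least_squares(lambda c:np.hypot(*(w-c).T)-62,[525,-191],loss="soft_l1",f_scale=1);print(r.x,np.round(r.fun,1))
E
```

```text
[ 525.39658841 -197.3350147 ] [-0.   0.3  0.8  0.7  0.5  0.3 -0.2 -0.1 -0.4  0.1  0.  -0.4  0.   0.1
 -0.2 -0.5 -0.6 -0.   0.6  0.6  0.6 -3.6]
```

>>> {"op": "send_rows", "data": {"targets": [[[0,0,0,-7,0,0,-0.3],[0,0,0,-14,0,0,-0.3],[0,0,0,-21,0,0,-0.3],[0,0,0,-28,0,0,-0.3],[0,0,0,-35,0,0,-0.3]]]}}

```text
time: 6.42
tool_pos: [525.2, -182.4, 63.2]
tcp_rot: [-3.141, -0.0, 1.57]
contact_force: [0.2, 3.1, 0.9]
grip_width: 59.4
```

>>> {"op": "send_rows", "data": {"targets": [[[0,0,0,-7,0,0,-0.3],[0,0,0,-14,0,0,-0.3],[0,0,0,-21,0,0,-0.3],[0,0,0,-28,0,0,-0.3],[0,0,0,-35,0,0,-0.3]]]}}

```text
time: 6.83
tool_pos: [525.3, -217.4, 63.3]
tcp_rot: [3.142, -0.0, 1.57]
contact_force: [2.2, 5.0, 0.6]
grip_width: 59.7
```

```bash
python3 look.py t6;python3 - <<'E'
from h import *
im=capture("scene");cv2.imwrite("pics/s6.png",cv2.resize(im[150:290,260:440,::-1],None,fx=4,fy=4))
E
```

```text
6.8333 [ 525.3 -217.4   63.3] [ 3.1 -0.   1.6] [2.2 5.  0.6]
canister 0.71 [ 522.1 -264.4]
canister 0.69 [477.5 162.1]
canister 0.69 [386.5 309.6]
```

View pics/t6.png

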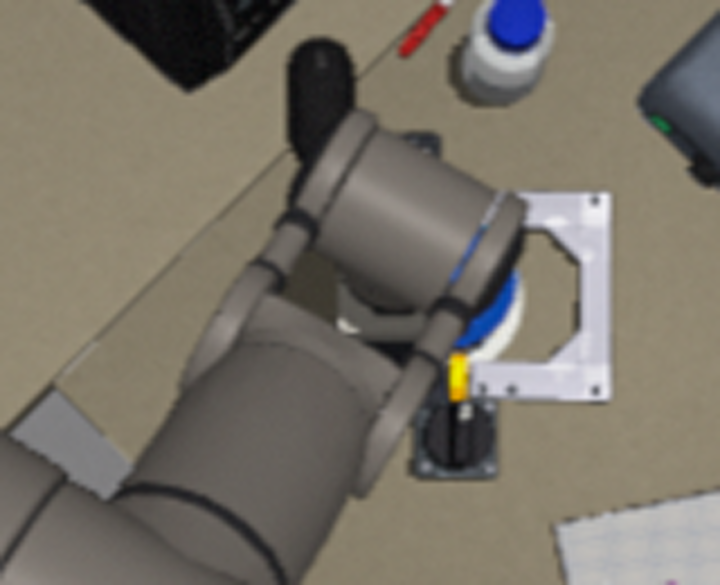

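View pics/s6.png

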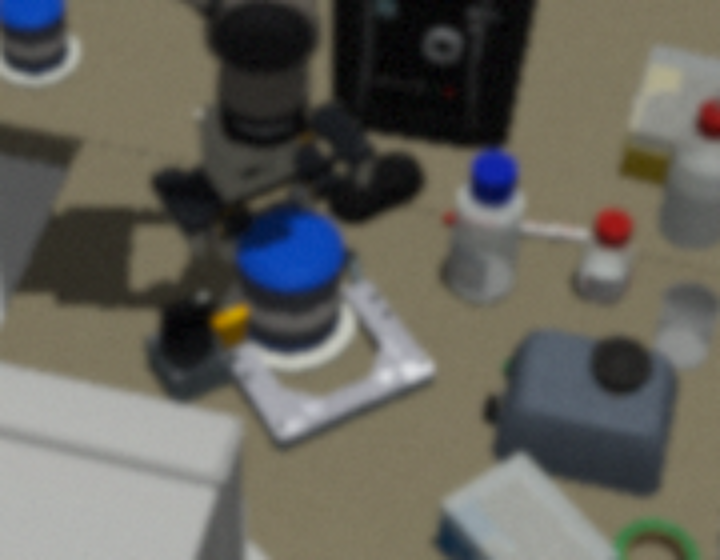

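>>> {"op": "send_rows", "data": {"targets": [[[0,0,0,-5,0,0,-0.3],[0,0,0,-10,0,0,-0.3],[0,0,0,-15,0,0,-0.3],[0,0,0,-20,0,0,-0.3],[0,0,0,-25,0,0,-0.3]]]}}

```text
time: 7.4
tool_pos: [525.2, -241.9, 63.4]
tcp_rot: [-3.141, -0.0, 1.571]
contact_force: [-0.4, 4.5, 2.2]
grip_width: 59.8
```

>>> {"op": "send_rows", "data": {"targets": [[[0,0,0,-4,0,0,-0.3],[0,0,0,-7,0,0,-0.3],[0,0,0,-10,0,0,-0.3],[0,0,0,-13,0,0,-0.3],[0,0,0,-15,0,0,-0.3]]]}}

```text
time: 7.82
tool_pos: [525.2, -257.0, 63.3]
tcp_rot: [-3.142, -0.0, 1.57]
contact_force: [0.1, 4.7, 2.5]
grip_width: 59.6
```

>>> {"op": "send_rows", "data": {"targets": [[[0,0,0,-1.5,0,0,-0.3],[0,0,0,-3,0,0,-0.3],[0,0,0,-4.5,0,0,-0.3]]]}}

```text
time: 8.07
tool_pos: [525.2, -261.2, 63.4]
tcp_rot: [-3.142, -0.0, 1.571]
contact_force: [0.5, 5.2, 3.3]
grip_width: 59.8
```

```bash
python3 look.py t7
```

```text
8.0667 [ 525.2 -261.2   63.4] [-3.1 -0.   1.6] [0.5 5.2 3.3]
canister 0.96 [468.8 153.7]
canister 0.85 [393.6 304.1]
canister 0.61 [ 523.3 -310.4]
```

View pics/t7.png

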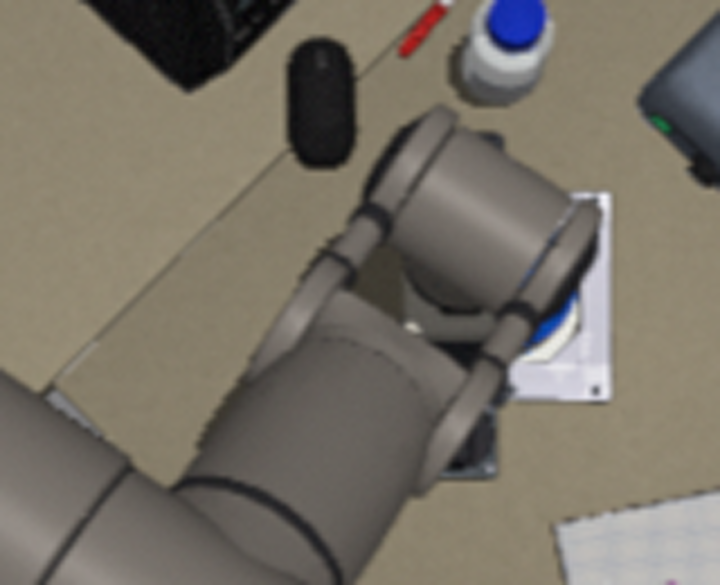

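Continue slowly, watching for the force rise at the stop.

>>> {"op": "send_rows", "data": {"targets": [[[0,0,0,-1,0,0,-0.3],[0,0,0,-2,0,0,-0.3],[0,0,0,-3,0,0,-0.3],[0,0,0,-4,0,0,-0.3]]]}}

```text
time: 8.5
tool_pos: [525.3, -265.2, 63.3]
tcp_rot: [3.142, -0.0, 1.571]
contact_force: [0.2, 5.9, 2.3]
grip_width: 59.9
```

>>> {"op": "send_rows", "data": {"targets": [[[0,0,0,-0.7,0,0,-0.3],[0,0,0,-1.4,0,0,-0.3],[0,0,0,-2,0,0,-0.3]]]}}

```text
time: 8.75
tool_pos: [525.3, -267.3, 63.3]
tcp_rot: [3.141, -0.0, 1.57]
contact_force: [0.0, 4.7, 2.3]
grip_width: 59.6
```

>>> {"op": "send_rows", "data": {"targets": [[[0,0,0,-0.7,0,0,-0.3],[0,0,0,-1.4,0,0,-0.3],[0,0,0,-2,0,0,-0.3]]]}}

```text
time: 9.0
tool_pos: [525.2, -269.2, 63.3]
tcp_rot: [-3.142, -0.0, 1.57]
contact_force: [1.3, 4.5, 2.3]
grip_width: 59.8
```

>>> {"op": "send_rows", "data": {"targets": [[[0,0,0,-0.7,0,0,-0.3],[0,0,0,-1.4,0,0,-0.3],[0,0,0,-2,0,0,-0.3]]]}}

```text
time: 9.25
tool_pos: [525.2, -270.1, 63.5]
tcp_rot: [-3.141, -0.002, 1.57]
contact_force: [0.2, 10.8, 6.1]
grip_width: 59.3
```

>>> {"op": "send_rows", "data": {"targets": [[[0,0,0,-0.7,0,0,-0.3],[0,0,0,-1.4,0,0,-0.3],[0,0,0,-1.8,0,0,-0.3]]]}}

```text
time: 9.5
tool_pos: [525.3, -270.6, 63.8]
tcp_rot: [-3.141, -0.004, 1.57]
contact_force: [0.0, 16.6, 10.3]
grip_width: 59.6
```

>>> {"op": "send_rows", "data": {"targets": [[[0,0,0,2,0,0,-0.3],[0,0,0,6,0,0,-0.3],[0,0,0,15,0,0,-0.3],[0,0,0,28,0,0,-0.3],[0,0,0,45,0,0,-0.3]]]}}

```text
time: 9.92
tool_pos: [525.2, -228.1, 63.2]
tcp_rot: [3.141, 0.001, 1.569]
contact_force: [-0.4, -0.3, 1.1]
grip_width: 59.5
```

>>> {"op": "send_rows", "data": {"targets": [[[0,0,0,20,0,-10,-0.3],[0,0,0,50,-5,-40,-0.3],[0,0,0,70,-10,-80,-0.3],[0,0,0,85,-15,-120,-0.3],[0,0,0,90,-20,-140,-0.3]]]}}

```text
time: 10.33
tool_pos: [505.7, -135.9, 206.7]
tcp_rot: [3.138, 0.001, 1.572]
contact_force: [0.7, -0.7, 0.8]
grip_width: 59.8
```

```bash
python3 look.py t8;python3 - <<'E'
from h import *
im=capture("scene");cv2.imwrite("pics/s8.png",cv2.resize(im[180:280,270:400,::-1],None,fx=5.5,fy=5.5,interpolation=2))
im=capture("wrist");M=camera_model("wrist");cv2.imwrite("pics/w8.png",im[:,:,::-1])
E
```

```text
10.3333 [ 505.7 -135.9  206.7] [3.1 0.  1.6] [ 0.7 -0.7  0.8]
canister 0.88 [386.5 314.8]
canister 0.77 [ 525.7 -323.8]
canister 0.68 [463.3 147.7]
```

View pics/t8.png

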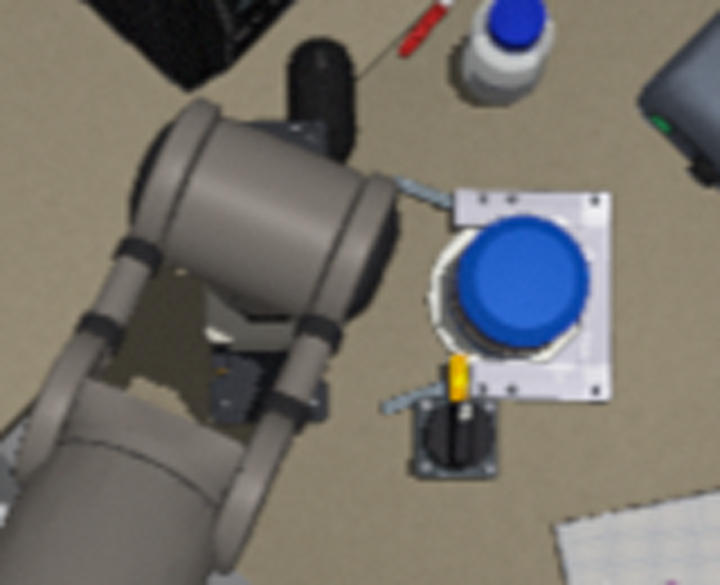

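View pics/s8.png

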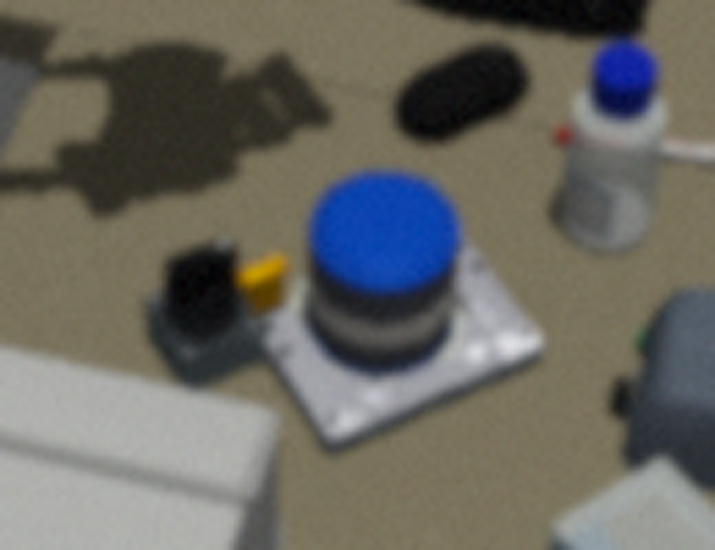

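View pics/w8.png

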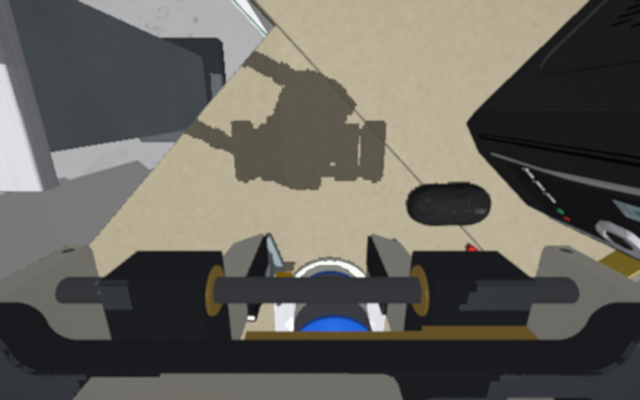

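```bash
python3 - <<'E'
from h import *
M=camera_model("top");im=capture("top")[:,:,::-1].copy();h=cv2.cvtColor(im,cv2.COLOR_BGR2HSV)
m=cv2.inRange(h,(100,120,60),(125,255,255));m2=np.zeros_like(m);m2[190:240,355:400]=m[190:240,355:400]
mm=cv2.moments(m2,True);print("lid",onz("top",(mm['m01']/mm['m00'],mm['m10']/mm['m00']),105,M)[:2],mm['m00'])
capture("scene");Ms=camera_model("scene");r=[]
for c,MM in (("top",M),("scene",Ms)):
    for d in place_of("knob_grip",c): print(c,d["conf"],d["location"],onz(c,d["location"],86,MM)[:2])
cv2.imwrite("pics/k9.png",cv2.resize(im[232:262,345:375],None,fx=16,fy=16,interpolation=2))
print(delta([414,-190,200],np.pi))
E
```

```text
lid [ 524.45445329 -316.78945692] 677.0
top 0.76 [247.6, 362.2] [ 411.83485045 -273.20134173]
(array([-7.000e-02, -1.700e-01, -9.006e+01]), array([-52. , -90.6,   1.9]))
```

View pics/k9.png

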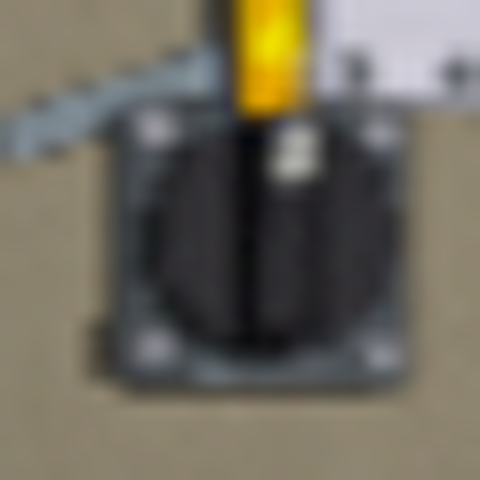

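>>> {"op": "send_rows", "data": {"targets": [[[0,0,-7,-5,-15,0,-0.3],[0,0,-14,-10,-30,0,-0.3],[0,0,-21,-20,-50,0,-0.3],[0,0,-28,-35,-70,0,-0.3],[0,0,-35,-50,-90,0,-0.3]]]}}

```text
time: 11.15
tool_pos: [414.0, -188.2, 202.1]
tcp_rot: [-3.141, -0.002, 2.188]
contact_force: [0.3, -0.4, -0.2]
grip_width: 59.8
```

>>> {"op": "send_rows", "data": {"targets": [[[0,0,-7,0,0,0,0],[0,0,-14,0,0,0,0],[0,0,-21,0,0,0,0],[0,0,-28,0,0,0,0],[0,0,-35,0,0,0,0]]]}}

```text
time: 11.57
tool_pos: [414.8, -188.2, 202.2]
tcp_rot: [3.141, -0.002, 2.797]
contact_force: [-0.5, 0.2, 0.6]
grip_width: 46.0
```

>>> {"op": "send_rows", "data": {"targets": [[[0,0,-6,0,0,0,0],[0,0,-12,0,0,0,0],[0,0,-18,0,0,0,0],[0,0,-20,0,0,0,0],[0,0,-20,0,0,0,0]]]}}

```text
time: 11.98
tool_pos: [414.9, -188.1, 202.2]
tcp_rot: [3.14, -0.002, -3.141]
contact_force: [0.3, -0.1, -0.2]
grip_width: 45.8
```

```bash
python3 - <<'E'
from h import *
o=get_obs();print(o["tool_pos"],o["tcp_rot"],o["joint_positions"],o["contact_force"],o["grip_width"])
im=capture("wrist");M=camera_model("wrist");cv2.imwrite("pics/w10.png",im[:,:,::-1])
for d in place_of("knob_grip","wrist"): print(d["conf"],d["location"],onz("wrist",d["location"],86,M)[:2])
T=camera_model("top")
f=lambda u,v:(232+(v+.5)/16-.5,345+(u+.5)/16-.5)
print(onz("top",f(267,238),36,T),onz("top",f(272,238),66,T))
print(delta([416,-275,200],np.pi))
E
```

```text
[ 414.9050102  -188.08351969  202.24675933] [ 3.14034028e+00 -1.82253823e-03 -3.14143164e+00] [-5.94128526e-01  2.40083626e-01  1.74161104e+00  1.87164354e-05
  1.16210927e+00 -2.16509219e+00] [ 0.2926685  -0.14621972 -0.24800691] 45.80091563084864
0.7 [198.9, 230.1] [ 418.12243483 -273.74697193]
[ 418.56178647 -273.90014586   36.        ] [ 416.83300573 -272.63896675   66.        ]
(array([ 0.05, -0.08, -0.13]), array([ -1.2, -87. ,   2.4]))
```

View pics/w10.png

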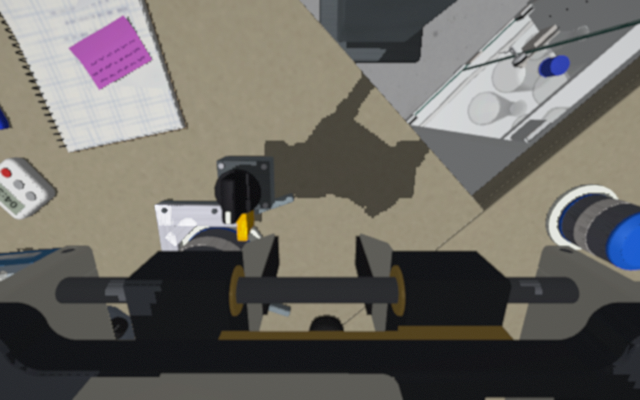

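```bash
python3 - <<'E'
import cv2
im=cv2.imread("pics/w10.png");cv2.imwrite("pics/w10c.png",cv2.resize(im[145:250,150:300],None,fx=5,fy=5,interpolation=2))
E
```

```text
(no output)
```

View pics/w10c.png

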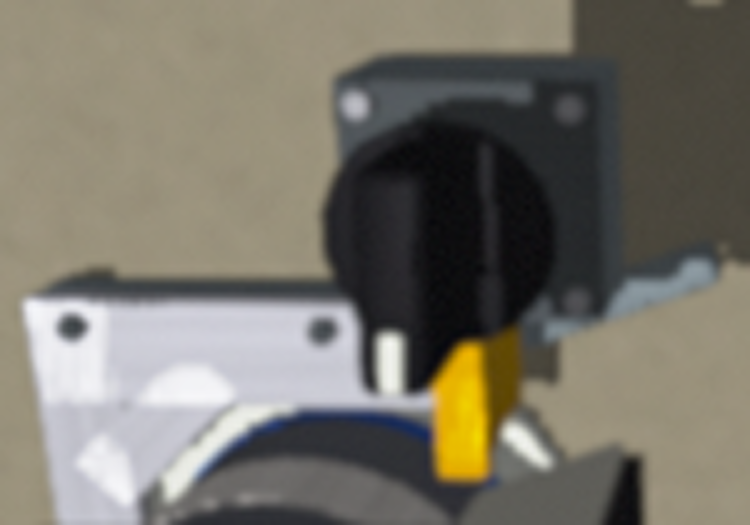

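```bash
python3 - <<'E'
from h import *
M=camera_model("wrist");f=lambda u,v:(145+(v+.5)/5-.5,150+(u+.5)/5-.5)
for p in [(388,172),(391,390),(358,270),(418,270)]: print(onz("wrist",f(*p),100,M))
print(delta([417,-273.7,130],np.pi))
E
```

```text
[ 394.68508814 -270.35167487  100.        ]
[ 437.93088874 -273.85704023  100.        ]
[ 413.60738366 -277.79838394  100.        ]
[ 413.63905105 -266.4835166   100.        ]
(array([ 0.05, -0.08, -0.13]), array([ -2.3, -85.7,  72.4]))
```

>>> {"op": "send_rows", "data": {"targets": [[[0,0,1,-1,-20,15,0],[0,0,2,-2,-42,35,0],[0,0,3,-2,-62,50,0],[0,0,3,-2,-78,62,0],[0,0,3,-2,-85,72,0]]]}}

```text
time: 12.5
tool_pos: [416.9, -274.6, 129.8]
tcp_rot: [3.141, -0.001, 3.086]
contact_force: [-0.2, 1.1, -0.4]
grip_width: 46.1
```

```bash
python3 - <<'E'
from h import *
o=get_obs();print(o["tool_pos"],o["tcp_rot"],o["contact_force"])
im=capture("wrist");cv2.imwrite("pics/w11.png",im[:,:,::-1])
im=capture("scene");cv2.imwrite("pics/s11.png",cv2.resize(im[150:270,250:400,::-1],None,fx=5,fy=5,interpolation=2))
print(delta([416.8,-273,73],np.pi-.04))
E
```

```text
[ 416.87852186 -274.62098408  129.8435233 ] [ 3.14120379e+00 -8.72433653e-04  3.08612075e+00] [-0.21218293  1.14892539 -0.42949376]
(array([ 0.14, -0.16, -0.87]), array([-0.6,  0. , 56.5]))
```

View pics/w11.png

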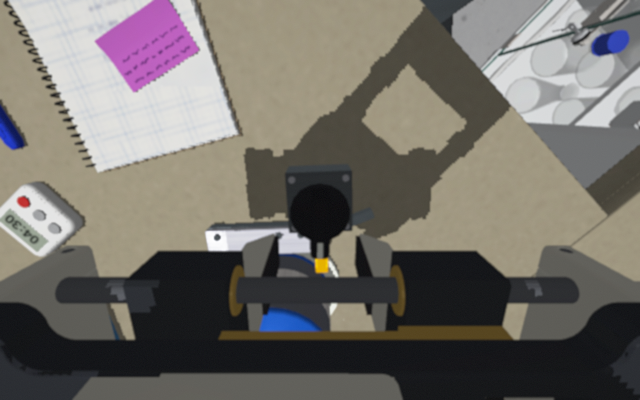

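View pics/s11.png

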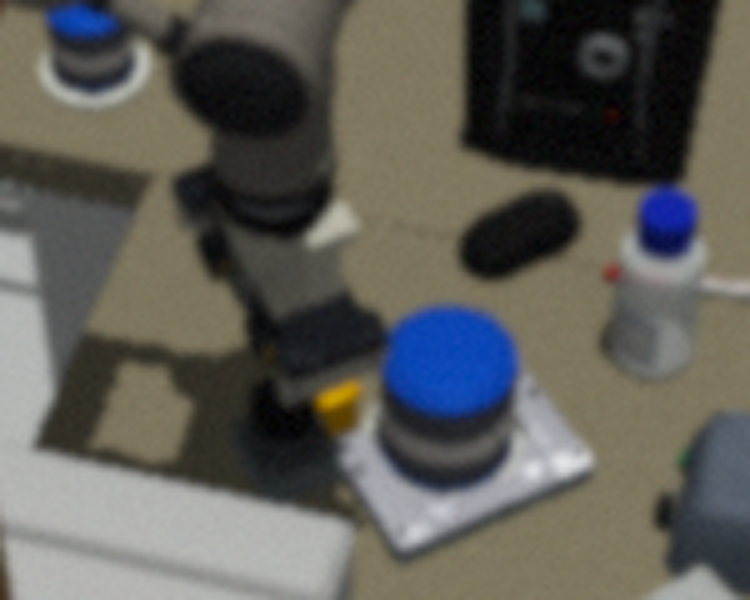

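>>> {"op": "send_rows", "data": {"targets": [[[0,0,0,0,0,15,0],[0,0,0,0,0,30,0],[0,0,0,0,0,45,0],[0,0,0,0,0,54,0],[0,0,0,0,0,54,0.2]]]}}

```text
time: 13.02
tool_pos: [416.7, -271.6, 76.3]
tcp_rot: [3.14, -0.002, 3.089]
contact_force: [-1.4, 0.6, -0.5]
grip_width: 42.7
```

>>> {"op": "send_rows", "data": {"targets": [[[0,0,0,0,0,2,0.4],[0,0,0,0,0,2,0.5],[0,0,0,0,0,2,0.6],[0,0,0,0,0,2,0.7],[0,0,0,0,0,2,0.9]]]}}

```text
time: 13.43
tool_pos: [417.4, -272.6, 75.9]
tcp_rot: [3.141, 0.001, 3.088]
contact_force: [2.1, 2.0, 2.4]
grip_width: 14.1
```

>>> {"op": "send_rows", "data": {"targets": [[[0,0,0,0,0,0,1],[0,0,0,0,0,0,1],[0,0,0,0,0,0,1]]]}}

```text
time: 13.68
tool_pos: [417.5, -272.6, 75.5]
tcp_rot: [3.141, 0.001, 3.089]
contact_force: [1.2, 4.1, 2.3]
grip_width: 13.8
```

>>> {"op": "send_rows", "data": {"targets": [[[0,0,0,0,0,1,1],[0,0,0,0,0,2,1]]]}}

```text
time: 13.85
tool_pos: [417.5, -272.8, 74.0]
tcp_rot: [3.142, 0.001, 3.089]
contact_force: [-2.1, 5.7, 18.5]
grip_width: 13.9
```

>>> {"op": "send_rows", "data": {"targets": [[[0,0,2,0,0,-0.4,1],[0,0,5,0,0,-0.5,1],[0,0,8,0,0,-0.5,1],[0,0,11,0,0,-0.5,1],[0,0,14,0,0,-0.5,1]]]}}

```text
time: 14.27
tool_pos: [417.5, -272.7, 74.3]
tcp_rot: [3.141, 0.001, 2.842]
contact_force: [0.5, 4.6, 6.9]
grip_width: 13.7
```

>>> {"op": "send_rows", "data": {"targets": [[[0,0,2.5,0,0,0.2,1],[0,0,5,0,0,0.2,1],[0,0,7.5,0,0,0.2,1],[0,0,10,0,0,0.2,1]]]}}

```text
time: 14.6
tool_pos: [417.4, -272.7, 73.8]
tcp_rot: [3.141, 0.0, 2.668]
contact_force: [1.9, 4.4, 3.4]
grip_width: 13.7
```

>>> {"op": "send_rows", "data": {"targets": [[[0,0,2,0,0,0,1],[0,0,4,0,0,0,1]]]}}

```text
time: 14.77
tool_pos: [417.4, -272.7, 73.7]
tcp_rot: [3.141, 0.0, 2.598]
contact_force: [1.6, 4.6, 2.6]
grip_width: 13.6
```

>>> {"op": "send_rows", "data": {"targets": [[[0,0,2,0,0,0.2,1],[0,0,4,0,0,0.4,1]]]}}

```text
time: 14.93
tool_pos: [417.4, -272.7, 73.2]
tcp_rot: [3.141, 0.0, 2.529]
contact_force: [1.6, 4.4, 2.8]
grip_width: 13.9
```

>>> {"op": "send_rows", "data": {"targets": [[[0,0,0,0,0,1,1],[0,0,0,0,0,2,1]]]}}

```text
time: 15.1
tool_pos: [417.4, -272.7, 71.2]
tcp_rot: [3.141, 0.0, 2.531]
contact_force: [2.6, 4.4, 4.1]
grip_width: 13.9
```

>>> {"op": "send_rows", "data": {"targets": [[[0,0,0,0,0,2,1],[0,0,0,0,0,4,1],[0,0,0,0,0,6,1]]]}}

```text
time: 15.35
tool_pos: [417.4, -272.7, 65.2]
tcp_rot: [3.141, 0.0, 2.531]
contact_force: [2.1, 4.8, 4.6]
grip_width: 13.8
```

>>> {"op": "send_rows", "data": {"targets": [[[0,0,0,0,0,1,1],[0,0,0,0,0,2,1],[0,0,0,0,0,3,1]]]}}

```text
time: 15.6
tool_pos: [417.4, -272.7, 62.2]
tcp_rot: [3.141, 0.0, 2.532]
contact_force: [1.7, 5.0, 5.8]
grip_width: 13.7
```

>>> {"op": "send_rows", "data": {"targets": [[[0,0,0,0,0,0.6,1],[0,0,0,0,0,1.2,1]]]}}

```text
time: 15.77
tool_pos: [417.4, -272.8, 61.1]
tcp_rot: [3.141, 0.0, 2.532]
contact_force: [1.9, 4.4, 4.5]
grip_width: 13.4
```

>>> {"op": "send_rows", "data": {"targets": [[[0,0,3,0,0,0,1],[0,0,7,0,0,0,1],[0,0,11,0,0,0,1],[0,0,15,0,0,0,1],[0,0,19,0,0,0,1]]]}}

```text
time: 16.18
tool_pos: [417.4, -272.7, 61.1]
tcp_rot: [3.141, -0.0, 2.197]
contact_force: [2.1, 4.7, 4.2]
grip_width: 13.7
```

>>> {"op": "send_rows", "data": {"targets": [[[0,0,4,0,0,0,1],[0,0,8,0,0,0,1],[0,0,12,0,0,0,1],[0,0,16,0,0,0,1],[0,0,20,0,0,0,1]]]}}

```text
time: 16.6
tool_pos: [417.4, -272.8, 61.1]
tcp_rot: [3.141, -0.0, 1.848]
contact_force: [1.3, 5.2, 4.1]
grip_width: 13.9
```

```bash
python3 - <<'E'
from plant import *
o=get_obs();print(o["moment"],o["contact_force"],o["tcp_rot"])
E
```

```text
[ 0.85762653 -0.27256203  0.04918717] [1.32606133 5.19591852 4.09119476] [ 3.14122815e+00 -2.04076540e-04  1.84760020e+00]
```

>>> {"op": "send_rows", "data": {"targets": [[[0,0,2,0,0,0,1],[0,0,4,0,0,0,1],[0,0,6,0,0,0,1]]]}}

```text
time: 16.85
tool_pos: [417.4, -272.8, 61.1]
tcp_rot: [3.141, -0.0, 1.745]
contact_force: [2.2, 6.1, 3.8]
grip_width: 13.7
```

```bash
python3 - <<'E'
from plant import *
o=get_obs();print(o["moment"],o["contact_force"],o["tcp_rot"])
E
```

```text
[ 0.78106114 -0.22638688  0.05312767] [2.16806854 6.05126545 3.82285047] [ 3.14127223e+00 -2.64928460e-04  1.74459968e+00]
```

>>> {"op": "send_rows", "data": {"targets": [[[0,0,1.5,0,0,0,1],[0,0,3,0,0,0,1],[0,0,4.5,0,0,0,1]]]}}

```text
time: 17.1
tool_pos: [417.4, -272.8, 61.1]
tcp_rot: [3.141, -0.0, 1.667]
contact_force: [2.0, 4.7, 4.2]
grip_width: 13.5
```

```bash
python3 - <<'E'
from plant import *
o=get_obs();print(o["moment"],o["contact_force"],o["tcp_rot"])
E
```

```text
[ 0.8130095  -0.24747021  0.24964999] [2.04913937 4.66882898 4.22904838] [ 3.14133307e+00 -2.37556407e-04  1.66661925e+00]
```

>>> {"op": "send_rows", "data": {"targets": [[[0,0,1,0,0,0,1],[0,0,2,0,0,0,1],[0,0,3,0,0,0,1]]]}}

```text
time: 17.35
tool_pos: [417.4, -272.9, 61.1]
tcp_rot: [3.142, 0.0, 1.616]
contact_force: [1.7, 4.3, 4.6]
grip_width: 13.9
```

```bash
python3 - <<'E'
from plant import *
o=get_obs();print(o["moment"],o["contact_force"],o["tcp_rot"])
E
```

```text
[ 0.72173431 -0.2619882   0.79524575] [1.68336051 4.3251704  4.55053538] [3.14156093e+00 3.31142892e-04 1.61639647e+00]
```

>>> {"op": "send_rows", "data": {"targets": [[[0,0,0,0,0,0,0.55],[0,0,0,0,0,0,0.55],[0,0,0,0,0,0,0.55]]]}}

```text
time: 17.6
tool_pos: [416.9, -273.4, 60.7]
tcp_rot: [-3.141, 0.0, 1.614]
contact_force: [-0.7, 0.7, 0.4]
grip_width: 20.7
```

>>> {"op": "send_rows", "data": {"targets": [[[0,0,0,0,0,-10,0.55],[0,0,0,0,0,-25,0.55],[0,0,0,0,0,-50,0.55],[0,0,0,0,0,-85,0.55],[0,0,0,0,0,-120,0.55]]]}}

```text
time: 18.02
tool_pos: [416.5, -272.8, 182.4]
tcp_rot: [-3.14, -0.001, 1.614]
contact_force: [1.0, -1.2, 0.4]
grip_width: 20.6
```

>>> {"op": "send_rows", "data": {"targets": [[[0,0,0,35,-10,0,0.55],[0,0,0,75,-20,0,0.55],[0,0,0,115,-30,0,0.55],[0,0,0,150,-30,-10,0.55],[0,0,0,180,-30,-20,0.55]]]}}

```text
time: 18.43
tool_pos: [377.9, -92.5, 201.6]
tcp_rot: [-3.141, -0.0, 1.614]
contact_force: [1.3, -0.3, -0.3]
grip_width: 20.5
```

```bash
python3 look.py t12;python3 - <<'E'
from h import *
im=capture("scene");cv2.imwrite("pics/s12.png",cv2.resize(im[180:280,270:400,::-1],None,fx=5.5,fy=5.5,interpolation=2))
M=camera_model("top");im=capture("top")[:,:,::-1].copy();h=cv2.cvtColor(im,cv2.COLOR_BGR2HSV)
m=cv2.inRange(h,(100,120,60),(125,255,255));m2=np.zeros_like(m);m2[190:240,355:400]=m[190:240,355:400]
mm=cv2.moments(m2,True);print("lid",onz("top",(mm['m01']/mm['m00'],mm['m10']/mm['m00']),105,M)[:2],mm['m00'])
for l in ["mouse","bottle_stock","timer"]: print(l,[(round(d["conf"],2),onz("top",d["location"],0,M)[:2]) for d in place_of(l,"top")])
E
```

```text
18.4333 [377.9 -92.5 201.6] [-3.1 -0.   1.6] [ 1.3 -0.3 -0.3]
canister 0.93 [467.5 159.5]
canister 0.77 [ 532.3 -320.5]
canister 0.72 [397.4 304.9]
lid [ 524.45445329 -316.78945692] 677.0
mouse [(0.75, array([ 674.91265024, -184.42892764]))]
bottle_stock [(0.65, array([ 718.78286331, -322.65094113]))]
timer [(0.57, array([ 424.44809386, -557.28521356]))]
```

View pics/t12.png

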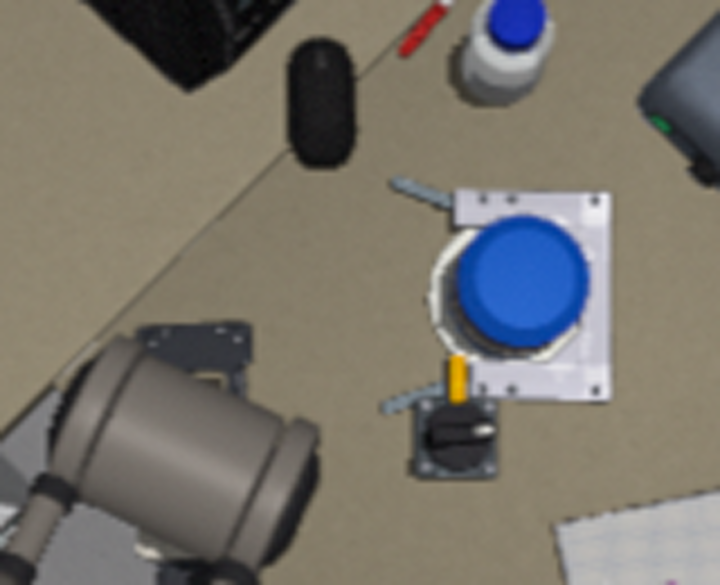

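View pics/s12.png

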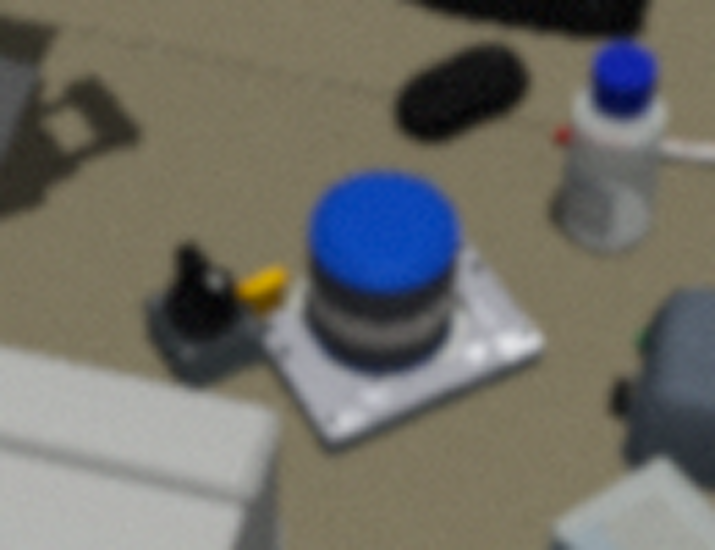

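The gate sits about 12 mm lower and the knob stays turned by about 83°. The canister lid has not moved and the bystanders look unchanged in the image, so I'm handing in.

```bash
python3 -c "
from plant import *
print(close_job())"
```

```text
the job is handed in; nothing more can be done
None
```

I slid the larger blue-lidded canister along the worktop into the dock, locked it with the knob, and handed the job in at about 18.5 s. `close_job` gives no verdict, so these are my own readings.

- **Seating:** I cradled the barrel between half-open fingers and slid it upright to the end stop. The force reading at the wrist was about 20 N when I stopped, well under the 60 N limit. By camera the canister's axis is 1–2 mm from the seated position, and its lid did not move while I locked the knob.
- **Lock:** I gripped the wing and turned it clockwise under light pressure. The catch dropped in at about 0.5 rad. I kept it down (about 14 mm of travel) and turned about 1.45 rad in all, until the torque rose at the stop.
- **After letting go:** In the last pictures the gate stands about 12 mm lower than at the start. The knob is still turned by roughly 83°, and the arm is well clear of everything.
- **Bystanders:** The mouse and bottle sit at the same pixels as before. I did not check the timer in a final picture.
- **Disagreements:** The networks' positions for the bottle and timer shifted by up to about 25 mm between runs. I put this down to network noise, because the bottle's pixels did not change and the arm never went near the timer.

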